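# Put the garlic away in the slanted counter jar

### The job

Put the head of garlic from the pink basket away in the slanted shop jar. Unscrew the jar's cap as far as it goes while its hinged lid is still down, swing the lid well open by its tab, put the garlic in so that it lies wholly inside the jar, then swing the lid fully shut and screw the cap fully tight again. Leave the two shallots and the tin where they are.

Things in the scene. Friction and masses are not known exactly. Their poses are not given: they have to be found in the camera images.
- stand: Low wooden stand, fixed, holding the clear plastic jar (100 mm diameter, 145 mm long) that leans 30 degrees from vertical towards the stand's own -x side (roughly the robot). Origin on the table under the centre of the jar's mouth, z up; the base board, 130 mm wide, reaches from x = -10 to +140 mm. Garlic heads fill the jar's lowest 40 mm.
- jar_mouth (a point): Centre of the jar's rim, 163 mm above the table. z is the jar's axis, out of the mouth (leaning 30 degrees); x points to the hinge (away from the robot and upward), y along the hinge line. Neck 62 mm outside, 56 mm inside diameter, 20 mm long, then the 100 mm body; 140 mm deep inside. Two steel catches at y = 38 to 50 mm either side, up to 11 mm above the rim, hold the cap's lugs.
- cap_top (a point): Centre of the top face of the round white screw cap (64 mm diameter, upper 23 mm stands free above the ring for gripping across the diameter at any yaw). z along the cap's axis, out of the top face; it turns with the cap. With the lid shut it lies 35.5 mm along jar_mouth z from jar_mouth.
- cap (a joint): Turn of the cap in the lid's ring, rad: 0 screwed fully tight, grows anticlockwise (looking at the cap's top) to the stop at 1.45, fully unscrewed. Captive: it stays in the hinged ring, and stays as it is left. Its two lugs sit under the jar's catches and keep the lid shut until it is unscrewed by about 0.5 rad or more.
- lid (a joint): Swing of the hinged lid (steel ring, tab and cap together), rad: 0 shut, opens upward and away from the robot about the hinge to 2.1 (standing upright). Stiff hinge: it stays where it is left.
- lid_hinge (a point): Middle of the lid's hinge line, 46 mm along x and 10 mm along z of jar_mouth; the hinge line is jar_mouth's y axis.
- lid_tab (a point): Point to pinch on the lid's steel tab, a fin 9 mm thick (along y), 14 mm high, 38 mm long, sticking out from the ring opposite the hinge; the point is 12 mm from its outer end, 26 mm from the ring, 108 mm from lid_hinge. When shut it is 62 mm along -x and 13 mm along +z of jar_mouth; when the lid is open the tab points up.
- garlic: Loose head of garlic, cream, bulb 39 mm diameter and 33 mm high with an upright stalk 13 mm in diameter from z = 38 to 60 mm; about 40 g. Origin at the centre of its underside, z up along the stalk. It stands in the basket.
- garlic_stem (a point): Point on the garlic's stalk to pinch, 50 mm above its underside.
- basket: Shallow pink plastic basket, fixed, 202 x 220 mm over its rim, 42 mm high, floor 5 mm thick. Origin on the table under its centre.
- shallot1: Small purple shallot, loose, 29 mm diameter, 31 mm high, in the basket. Origin at its underside. A bystander.
- shallot2: Another such shallot in the basket. A bystander.
- tin: Closed tin can, 56 mm diameter, 75 mm high, standing on the table. Origin at its underside. A bystander.
Mind the look-alikes: they are no part of the job. What is shaped like the garlic but yellow is not meant.

How it is judged:
By the outcome, as a careful person would: the job done as asked, in the order asked, and still so for the second after the job is handed in, with the robot touching nothing.
It also fails if it takes over 72 s, if anything falls off the work surface, if the arm or the gripper's body presses on something with over 40 N, if the wrist force passes 120 N, or if a joint passes its speed limit or range.

### The arm

A 7-joint arm with a two-finger parallel gripper is mounted at the origin on the work surface. World frame = base frame: x ahead of the robot, y to its left, z up, the work surface at z = 0. Lengths are in mm, angles in rad, forces in N, time in s.
With the tool pointing down it reaches from about 425 to 950 mm from the base axis. Payload 4.7 kg.
Tool frame: the origin (TCP) lies at the centre of the arm's flange, where the gripper is bolted on; the fingertips stand 173 mm ahead of it and the grasp point (between the pads) lies 155 mm ahead of it (r.grip_point_offset is the z of the grasp point in the tool frame, in mm); z points along the fingers, y is the line along which they close (so a half turn about z gives the same grasp; the last joint's range is limited). The gripper opens to 85 mm and grips with 20 to 120 N. Pads are 22 mm wide; open, the fingers measure 114 mm over their backs; the gripper's body (76 mm by 85 mm) begins 54 mm behind the grasp point. The pads swing forward as they close: fully open they stand 13 mm farther back than shut.
Start: joints at [1.269, 0.469, -0.049, 1.532, 0.024, 1.141, -0.082], TCP at [181.901, -650.033, 404.735] pointing down, gripper open.
Joint ranges: [-2.59, 2.59], [-0.33, 1.99], [-1.39, 1.29], [0.1, 2.45], [-1.04, 4.18], [0.21, 1.99], [-2.66, 2.66]. Speed limits (rad/s): [2.57, 2.57, 3.14, 3.14, 3.14, 3.14, 3.14].

### API

Orientations are given as a rotation vector (axis times angle).
In Python, from station import r, release, grab, solve_ik, viewer, order gives the robot as it stands. Calls block until the motion is done:
- r.move_to(position, orientation): joint-space move of the TCP to a pose.
- r.move_linear(position, rot=None, max_speed=150): straight line of the TCP; rot=None keeps the orientation; max_speed is the mean speed in mm/s.
- r.move_j(angles): joint-space move.
- release() and grab(grip_force=None): open the fingers fully, or close them until they stop; grip_force is the grip in N (None keeps the last).
- r.hold(seconds).
- solve_ik(position, orientation): joint angles nearest the present ones, or None.
- r.sense(): the state.
- viewer.capture(name): name is "scene" or "side" or "wrist"; returns (picture, depth): 420x560x3 uint8, red, green, blue; 420x560 float32, mm along the optical axis (not along the pixel's ray), 0 where there is no reading.
- viewer.camera_info(name): a dict with "camera_matrix" (3x3 intrinsics, pixels), "R" (3x3) and "t" (3): a world point X has camera coordinates R X + t. Camera axes: x right, y down, z forward; pixel columns grow to the right and rows downward; lengths in mm; the calibration is good to about 2 mm. A picture is of the moment at which its call begins: read the wrist's pose just before it. camera_info takes no time and is no camera call; for the wrist camera it gives the pose at the moment of the call.
A pose or a line that the arm cannot do raises r.PlanningError and nothing moves.
- order.hand_in(): hands the job in; it is judged then, once.
Trained networks look in the newest picture that a camera, given by its name, has taken for a name from the list of things; names that differ only in an ending like _2 or _b are one class to them, and where a whole thing is asked for, a point or a joint stands for the part that bears it (a point fixed in the world has none). Each returns a list of dicts, best first, with "conf" (0 to 1); they miss things now and then, are a little off and sometimes report something else, mostly with a low value. They report only what shows in the picture. A call takes as long as a camera call. They do not tell look-alikes from the thing itself.
- viewer.masks_of(camera, thing): "mask" (420x560 bool, what is visible of it) and "point" ([column, row] as shares, 0 to 1, of the picture: columns of its width, rows of its height, amid what is visible of it).
- viewer.landmark_of(camera, thing): "point" ([column, row] as shares, 0 to 1, of the picture: columns of its width, rows of its height: a listed point, or the origin of a listed thing).
The state is a dict: "t": time; "joint_pos": joint angles; "joint_vel": joint speeds; "effort": joint torques, N m; "eef_pos": TCP position; "ee_rot": TCP orientation; "force": force on the tool from outside, world axes, zero at the start; "moment": the same for the moment, N m; "finger_gap": finger opening in mm; "finger_force": force on a finger pad.
Only numpy, scipy, OpenCV 4.12 (cv2) and the standard library are available. Lean on these libraries where they do the work, as an engineer would, in place of code of your own. Each camera call takes 0.05 s, during which the arm holds its last target. There are 200 camera calls.

## Working session

There is one attempt and no reset: what is moved stays moved. The work goes in short steps, each a Python script; the robot and the scene stay as the last script left them, time stands still between calls to the robot, and variables do not carry over. Pictures are saved under pics/ and viewed, at most 10 in all, crops included, and the job is handed in when it is done.

```bash
ls; mkdir -p pics
cat > h.py <<'E'
import numpy as np,cv2
from scipy.spatial.transform import Rotation as R
from station import r, release, grab, solve_ik, viewer, order
def cap(n,fn=None):
    ci=viewer.camera_info(n); p,d=viewer.capture(n)
    if fn: cv2.imwrite('pics/'+fn,p[:,:,::-1])
    return p,d,ci
def px(pt): return np.array([pt[0]*560,pt[1]*420])
def ray(ci,uv):
    K,Rm,t=map(np.array,(ci['camera_matrix'],ci['R'],ci['t']))
    return -Rm.T@t, Rm.T@(np.linalg.inv(K)@np.array([uv[0],uv[1],1.]))
def back(ci,uv,z):
    o,d=ray(ci,uv); return o+d*z
def tri(rays):
    A=np.zeros((3,3));b=np.zeros(3)
    for o,d in rays:
        d=d/np.linalg.norm(d);P=np.eye(3)-np.outer(d,d);A+=P;b+=P@o
    X=np.linalg.solve(A,b)
    return X,[np.linalg.norm(np.cross(X-o,d/np.linalg.norm(d))) for o,d in rays]
def cloud(ci,d,m):
    v,u=np.nonzero(m&(d>0)); K,Rm,t=map(np.array,(ci['camera_matrix'],ci['R'],ci['t']))
    c=np.stack([(u-K[0,2])/K[0,0],(v-K[1,2])/K[1,1],np.ones(len(u))])*d[v,u]
    return (Rm.T@(c-t[:,None])).T
E
cat > a.py <<'E'
from h import *
np.set_printoptions(precision=1,suppress=True)
C={}
for n in ('scene','side'):
    p,d,ci=cap(n,n+'0.png');C[n]=ci
    print(n,'cam',ray(ci,(280,210))[0])
    for th in ('jar_mouth','cap_top','lid_hinge','lid_tab','garlic_stem','stand','basket','tin','shallot1'):
        for q in viewer.landmark_of(n,th)[:3]:
            uv=px(q['point']);i=np.clip(uv.astype(int),0,[559,419]);print(th,round(q['conf'],2),uv,back(ci,uv,d[i[1],i[0]]))
    for q in viewer.masks_of(n,'garlic')[:3]:
        c=cloud(ci,d,q['mask']);m=q['mask']; print('Gmask',round(q['conf'],2),px(q['point']),m.sum(),np.median(c,0),c.max(0),p[m].mean(0))
print(r.sense()['t'])
E
python3 a.py
```

```text
pics
scene cam [1127.3  -30.6  759.8]
jar_mouth 0.63 [363.7 183. ] [591.8 181.  189.2]
cap_top 0.73 [360.3 168.9] [557.2 181.7 196. ]
lid_hinge 0.71 [367.9 183.4] [600.1 186.7 195.5]
lid_hinge 0.59 [194.5 231.6] [ 568.4 -187.    60.9]
lid_hinge 0.45 [176.5 255.6] [ 587.5 -239.5    2.8]
garlic_stem 0.77 [193.6 230.2] [ 566.2 -188.6   63.6]
garlic_stem 0.68 [244.8 208.3] [463.2 -73.7   2.7]
garlic_stem 0.51 [252.5 234.3] [587.6 -57.3  52.8]
stand 0.83 [354.1 226.8] [642.1 157.8 112.2]
stand 0.61 [200.7 279.3] [ 671.8 -177.5   23.6]
basket 0.79 [172.9 255.7] [ 587.5 -247.5    4. ]
tin 0.63 [279.6 280.4] [711.2  -9.1  47.9]
shallot1 0.63 [200.5 282.4] [ 690.  -174.3   41.1]
shallot1 0.49 [142.2 280.4] [ 668.2 -297.7   40.1]
Gmask 0.81 [193.2 240. ] 247 [ 566.4 -187.9   32. ] [ 578.7 -171.    67.1] [177.4 165.6 157.1]
Gmask 0.67 [247.9 219.3] 204 [521.2 -61.1  28. ] [532.6 -44.3  61.9] [179.9 162.8  75.8]
Gmask 0.48 [254.7 241.9] 222 [590.8 -52.7  29.2] [602.9 -35.2  62.1] [181.5 164.4  77.2]
side cam [ 435.4 -434.5  656. ]
jar_mouth 0.58 [256.7 132.2] [558.5 158.  188.8]
cap_top 0.88 [24
[... 194 characters left out ...]
.4 119.9] [596.7 182.5 193.2]
garlic_stem 0.88 [310.1 325. ] [ 559.  -191.1   61.6]
garlic_stem 0.77 [297.9 258.7] [580.1 -59.2  54.5]
garlic_stem 0.64 [261.  271.5] [507.5 -67.1  53.8]
stand 0.65 [258.5 187.6] [561.3 180.8  11.2]
basket 0.81 [328.7 362.7] [ 579.8 -238.5    3.6]
tin 0.7 [334.1 239.7] [663.1 -32.3  48.9]
shallot1 0.82 [382.8 393.7] [ 638.7 -311.8   25.2]
shallot1 0.68 [362.1 319.6] [ 656.9 -191.7   25.6]
Gmask 0.93 [310.8 334.1] 398 [ 554.9 -195.4   33.1] [ 574.8 -174.5   65.5] [183.7 172.2 144.9]
Gmask 0.68 [293.5 267.4] 338 [579.5 -59.6  28.1] [604.7  -7.6  61.5] [191.9 162.6   2. ]
Gmask 0.59 [265.1 275. ] 358 [511.1 -67.8  28.3] [534.3 -18.8  61.8] [192.7 163.1   2.7]
1.1
```

View pics/scene0.png

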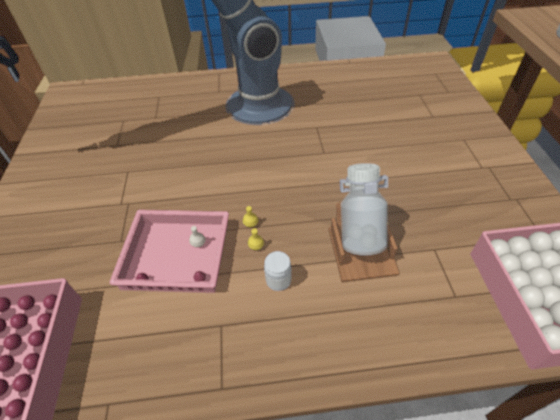

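View pics/side0.png

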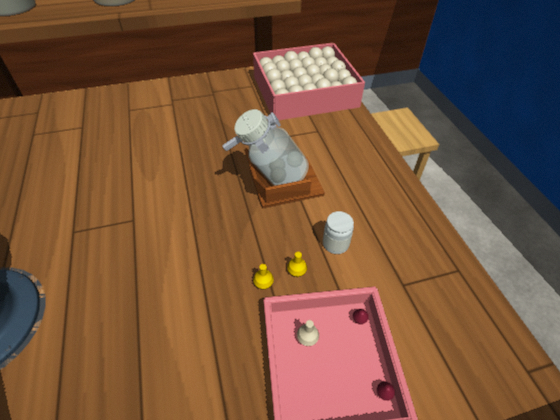

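```bash
cat >> h.py <<'E'
np.set_printoptions(precision=2,suppress=True)
def frame(mouth,yaw):
    c,s=np.cos(yaw),np.sin(yaw)
    jz=np.array([-.5*c,-.5*s,.75**.5]);jy=np.array([-s,c,0]);return np.array(mouth,float),np.stack([np.cross(jy,jz),jy,jz],1)
def tool(z,y):
    z=z/np.linalg.norm(z);y=y-z*(y@z);y/=np.linalg.norm(y);return np.stack([np.cross(y,z),y,z],1)
def capose(F,off,phi,flip=1):   # phi: turn of the finger line from jar y about jar z; off: TCP above cap top
    m,J=F; M=tool(-J[:,2],flip*J@np.array([-np.sin(phi),np.cos(phi),0]))
    return m+J[:,2]*(35.5+off),R.from_matrix(M).as_rotvec()
def tabpose(F,q,tilt,off=155,flip=1,dr=0): # tilt: tool-axis rotation about jar y (opening sense) from -jar z
    m,J=F; rel=R.from_rotvec([0,q,0]).apply([-108-dr,0,3]); P=m+J@(np.array([46,0,10])+rel)
    d=J@R.from_rotvec([0,tilt,0]).apply([0,0,-1]); return P-d*off,R.from_matrix(tool(d,flip*J[:,1])).as_rotvec()
E
cat > b.py <<'E'
from h import *
for yaw in (0,.2):
  F=frame((568,184,163),yaw)
  for fl in (1,-1):
    print(yaw,fl)
    for nm,p in [('view',capose(F,300,0,fl)),('c-',capose(F,146,-.725,fl)),('c0',capose(F,146,0,fl)),('c+',capose(F,146,.725,fl)),('ins',capose(F,146,0,fl)),('t0',tabpose(F,0,0,flip=fl)),('t0a',tabpose(F,0,0,235,flip=fl)),('t1',tabpose(F,1,.3,flip=fl)),('t2',tabpose(F,2,.52,flip=fl)),('t2b',tabpose(F,2,.9,flip=fl)),('t2a',tabpose(F,2,.52,235,flip=fl))]:
      q=solve_ik(*p);print(nm,None if q is None else np.array(q))
E
python3 b.py
```

```text
0 1
view [ 0.26 -0.03 -0.84  2.09  0.42  0.67  0.71]
c- [ 0.17  0.34 -0.81  2.12  1.09  0.58 -0.59]
c0 [ 0.17  0.34 -0.81  2.12  1.09  0.58  0.13]
c+ [ 0.17  0.34 -0.81  2.12  1.09  0.58  0.86]
ins [ 0.17  0.34 -0.81  2.12  1.09  0.58  0.13]
t0 [ 0.4   0.54 -1.21  2.23  1.43  0.81 -0.2 ]
t0a [ 0.48  0.25 -1.22  2.24  1.04  0.65  0.08]
t1 [ 0.41  0.33 -1.07  1.95  0.54  0.91  0.65]
t2 [ 0.37  0.58 -1.13  1.56  0.53  1.34  0.76]
t2b [ 0.28  0.77 -1.12  1.31  0.42  1.72  0.78]
t2a [ 0.36  0.51 -1.11  1.44  0.46  1.47  0.83]
0 -1
view [ 0.51 -0.02 -1.07  2.08  0.42  0.66 -2.42]
c- [ 0.43  0.49 -1.17  2.11  1.26  0.78  2.44]
c0 [-0.66  0.24  0.16  2.16  0.65  0.35 -2.65]
c+ [-0.64  0.24  0.15  2.16  0.66  0.35 -1.93]
ins [-0.66  0.24  0.16  2.16  0.65  0.35 -2.65]
t0 [-1.46  0.45  1.12  2.32 -0.94  0.21 -1.16]
t0a [-1.76  0.1   1.24  2.33  0.49  0.37 -2.54]
t1 [ 0.47  0.37 -1.17  1.95  0.6   0.94 -2.54]
t2 [ 0.26  0.49 -0.91  1.56  0.4   1.28 -2.27]
t2b [ 0.18  0.67 -0.86  1.32  0.27  1.67 -2.22]
t2a [ 0.32  0.48 -1.03  1.44  0.41  1.45 -2.28]
0.2 1
view [ 0.8  -0.09 -1.18  2.11  0.02  0.
[... 274 characters left out ...]
  0.85  0.42  0.53]
t1 [ 0.51  0.34 -1.13  1.96  0.51  0.88  0.91]
t2 [ 0.35  0.57 -1.1   1.55  0.52  1.34  0.96]
t2b [ 0.26  0.81 -1.17  1.3   0.5   1.78  0.92]
t2a [ 0.36  0.52 -1.14  1.43  0.47  1.48  1.  ]
0.2 -1
view [ 1.22 -0.32 -1.38  2.1  -0.53  0.62 -1.25]
c- [-0.89  0.24  0.52  2.2  -0.03  0.22 -2.49]
c0 [ 0.01  0.27 -0.53  2.15  0.85  0.36 -2.58]
c+ [-0.24  0.24 -0.24  2.16  0.67  0.3  -1.7 ]
ins [ 0.01  0.27 -0.53  2.15  0.85  0.36 -2.58]
t0 None
t0a [-0.83  0.03  0.33  2.33  0.47  0.31 -2.29]
t1 [ 0.32  0.25 -0.87  1.97  0.36  0.82 -2.1 ]
t2 [ 0.29  0.51 -0.97  1.56  0.44  1.3  -2.11]
t2b [ 0.17  0.71 -0.94  1.31  0.37  1.72 -2.11]
t2a [ 0.32  0.49 -1.05  1.44  0.42  1.46 -2.1 ]
```

```bash
cat > c.py <<'E'
from h import *
F=frame((568,184,163),.05)
r.move_to(*capose(F,290,0)); print(r.sense()['t'],r.sense()['eef_pos'],r.sense()['force'])
p,d,ci=cap('wrist','w1.png')
for th in ('jar_mouth','cap_top','lid_hinge','lid_tab','stand'):
    for q in viewer.landmark_of('wrist',th)[:2]:
        uv=px(q['point']);i=np.clip(uv.astype(int),0,[559,419]);print(th,round(q['conf'],2),uv,back(ci,uv,d[i[1],i[0]]))
np.savez('w1.npz',d=d,p=p,K=ci['camera_matrix'],R=ci['R'],t=ci['t'])
for th in('cap','lid'):
  for q in viewer.masks_of('wrist',th)[:2]:
    c=cloud(ci,d,q['mask']);print(th,q['conf'],px(q['point']),q['mask'].sum(),np.median(c,0),c.min(0),c.max(0))
E
python3 c.py
```

```text
4.2 [405.92 175.22 444.85] [-0.49 -0.44  0.2 ]
cap_top 0.62 [299.32 200.51] [547.4  192.39 195.17]
lid_hinge 0.91 [291.98 244.31] [598.83 190.02 196.42]
lid_tab 0.7 [298.7  117.39] [503.28 189.77 149.66]
stand 0.66 [292.71  94.  ] [557.09 190.77   6.81]
lid 0.71 [296.91 192.78] 7230 [544.48 189.92 190.27] [492.24 152.03  -0.08] [847.89 267.74 210.35]
```

View pics/w1.png

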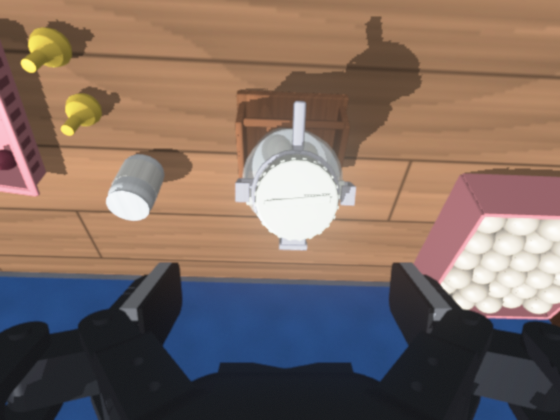

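```bash
cat > d.py <<'E'
from h import *
z=np.load('w1.npz');d,p=z['d'],z['p'];ci=dict(camera_matrix=z['K'],R=z['R'],t=z['t'])
white=(p.min(2)>185); m=np.zeros_like(white);m[155:243,248:345]=white[155:243,248:345]
c=cloud(ci,d,m)
for _ in range(5):
    o=np.median(c,0) if _==0 else c.mean(0); n=np.linalg.svd(c-o,full_matrices=False)[2][2]; c=c[abs((c-o)@n)<(4 if _<2 else 2)]
n*=np.sign(n[2]);print('n',n,'tilt',np.degrees(np.arccos(n[2])),'yaw',np.arctan2(-n[1],-n[0]),len(c))
# circle
e1=np.cross([0,1,0],n);e1/=np.linalg.norm(e1);e2=np.cross(n,e1);uv=np.stack([(c-o)@e1,(c-o)@e2],1).astype(np.float32)
(cx,cy),rad=cv2.minEnclosingCircle(uv);print('centre',o+cx*e1+cy*e2,rad,'mean',o)
def blob(y0,y1,x0,x1,zlo,zhi):
    m=np.zeros(d.shape,bool);m[y0:y1,x0:x1]=1;c=cloud(ci,d,m);c=c[(c[:,2]>zlo)&(c[:,2]<zhi)];print(len(c),np.median(c,0),c.mean(0));return c
t=blob(100,140,285,312,130,175);h=blob(240,252,275,310,170,215);a=blob(178,205,230,247,150,200);b=blob(178,210,344,360,150,200)
E
python3 d.py
```

```text
n [ 0.31 -0.55  0.77] tilt 39.250648280949235 yaw 2.0844237140966397 498
centre [558.07 185.   186.77] 35.1767463684082 mean [547.95 188.34 193.21]
468 [505.05 190.12 150.77] [504.99 190.12 150.86]
272 [598.62 190.98 196.75] [598.88 191.07 196.4 ]
259 [561.35 145.5  172.21] [561.11 145.44 170.28]
258 [559.97 236.36 172.02] [560.12 236.06 170.66]
```

```bash
cat >> h.py <<'E'
F=frame((566,190.3,163),.012)
def st(tag):
    s=r.sense();print(tag,'t%.1f'%s['t'],'pos',s['eef_pos'],'f',np.array(s['force']),'m',np.array(s['moment']),'gap %.1f ff'%s['finger_gap'],s['finger_force'],'j7 %.2f'%s['joint_pos'][6])
def turn(a):
    q=np.array(r.sense()['joint_pos']);q[6]+=a;r.move_j(q)
E
cat > e.py <<'E'
from h import *
z=np.load('w1.npz');d,p=z['d'],z['p'];ci=dict(camera_matrix=z['K'],R=z['R'],t=z['t'])
m,J=F; c=(cloud(ci,d,d>0)-m)@J; c=c[(abs(c[:,2]-35.5)<5)&(np.hypot(c[:,0],c[:,1])<45)]
print('cap centre in jar frame',cv2.minEnclosingCircle(c[:,:2].astype(np.float32)),np.median(c,0),(np.percentile(c,1,0)+np.percentile(c,99,0))/2)
r.move_to(*capose(F,215,-.725));st('pre')
r.move_linear(capose(F,146,-.725)[0]);st('at')
grab(80);st('grip')
turn(.75);st('half');turn(.72);st('full');turn(.06);st('over')
E
python3 e.py
```

```text
cap centre in jar frame ((0.5277717709541321, 0.5077612400054932), 33.06653594970703) [-1.48  0.26 36.  ] [-0.11  0.56 35.53]
pre t5.7 pos [440.79 188.85 380.13] f [ 0.34 -0.   -0.58] m [-0.02  0.51  0.04] gap 85.5 ff 0.0 j7 -0.34
at t6.3 pos [475.14 189.55 320.71] f [ 0.23 -0.04 -0.2 ] m [0.03 0.51 0.01] gap 85.4 ff 0.0 j7 -0.57
grip t6.6 pos [474.48 189.46 321.69] f [-7.68 -2.12  8.72] m [-0.44  0.97 -0.29] gap 61.6 ff 83.91288042068481 j7 -0.57
half t7.4 pos [474.36 189.96 322.23] f [ 0.04  2.65 -0.5 ] m [0.27 0.55 0.29] gap 61.3 ff 87.76099562644958 j7 0.18
full t8.1 pos [475.26 191.02 323.24] f [ 4.36  6.21 -3.14] m [ 2.32  0.28 -1.43] gap 61.9 ff 88.57533931732178 j7 0.90
over t8.3 pos [475.55 190.79 323.35] f [-0.84  3.88 -2.31] m [ 2.91  0.93 -3.3 ] gap 61.4 ff 88.86298656463623 j7 0.95
```

```bash
cat >> h.py <<'E'
def swing(q0,q1,t0,t1,n,dr=0,v=120):
    for k in range(1,n+1):
        a=k/n; p,o=tabpose(F,q0+a*(q1-q0),t0+a*(t1-t0),dr=dr); r.move_linear(p,o,v)
        if k in(1,n//2,n): st('sw%d'%k)
E
cat > f.py <<'E'
from h import *
release();r.move_linear(capose(F,210,.75)[0]);st('off')
p,d,ci=cap('wrist','w2.png')
r.move_to(*tabpose(F,0,0,225));r.move_linear(tabpose(F,0,0)[0]);st('attab')
grab(50);st('pinch')
swing(0,2.0,0,.52,10)
p,d,ci=cap('side','s2.png')
E
python3 f.py
```

```text
off t9.3 pos [443.3  188.4  375.46] f [0.23 0.2  0.91] m [-0.07  0.53 -0.02] gap 85.3 ff 0.0 j7 1.15
attab t10.8 pos [428.41 188.86 277.64] f [-0.16  0.27  0.01] m [ 0.01  0.47 -0.  ] gap 85.4 ff 0.0 j7 -0.11
pinch t11.5 pos [428.26 189.4  277.74] f [-0.28  3.33  0.4 ] m [0.44 0.51 0.1 ] gap 7.7 ff 51.99252247810364 j7 -0.11
sw1 t11.9 pos [427.11 189.27 301.36] f [ 0.91  4.26 -0.43] m [0.89 0.51 0.2 ] gap 8.4 ff 51.20054841041565 j7 0.13
sw5 t13.4 pos [465.57 189.98 395.71] f [-0.08  5.68  0.73] m [1.07 0.45 0.16] gap 8.1 ff 49.91466522216797 j7 0.73
sw10 t15.3 pos [592.69 191.28 455.83] f [-2.55  4.89 -1.21] m [ 1.06  0.62 -0.05] gap 7.9 ff 50.19092381000519 j7 0.90
```

```bash
python3 -c "
import cv2,numpy as np
a=cv2.imread('pics/w2.png');b=cv2.imread('pics/s2.png')
b=cv2.resize(b[40:250,160:440],(560,420))
cv2.imwrite('pics/v2.png',cv2.resize(np.hstack([a,b]),(800,300)))"
```

```text
(no output)
```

View pics/v2.png

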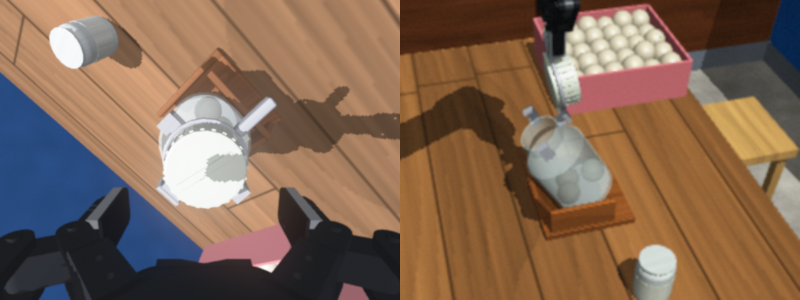

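```bash
cat > g.py <<'E'
from h import *
release();p,o=tabpose(F,2.0,.52,250);r.move_linear(p,max_speed=200);st('up')
D=R.from_matrix(tool(np.array([0,0,-1.]),np.array([0,1.,0]))).as_rotvec()
g=np.array([562,-190])
r.move_to([g[0]-30,g[1],340],D);st('over')
p,d,ci=cap('wrist','w3.png')
for q in viewer.landmark_of('wrist','garlic_stem')[:3]:
    uv=px(q['point']);o,dr=ray(ci,uv);print(round(q['conf'],2),uv,o+dr*(55-o[2])/dr[2])
for q in viewer.masks_of('wrist','garlic')[:3]:
    c=cloud(ci,d,q['mask']);top=c[c[:,2]>52];print(round(q['conf'],2),px(q['point']),'top',len(top),top.mean(0),top.min(0),top.max(0),p[q['mask']].mean(0))
for rid in (1,):
    for pz in ((*g,210),): print(solve_ik([pz[0],pz[1],210],D))
E
python3 g.py
```

```text
up t16.7 pos [592.57 190.47 551.45] f [-1.09 -1.03 -0.13] m [ 0.04 -0.05 -0.01] gap 85.4 ff 0.0 j7 0.95
over t18.3 pos [ 532.79 -188.6   340.77] f [0.23 0.89 0.46] m [0.04 0.03 0.  ] gap 85.1 ff 0.0 j7 1.46
0.79 [452.82 175.39] [511.28 -64.53  55.  ]
0.56 [284.82 236.5 ] [ 559.81 -189.3    55.  ]
0.56 [452.48 263.72] [582.45 -55.5   55.  ]
0.86 [288.4  222.81] top 289 [ 557.41 -188.89   63.16] [ 552.5  -195.19   52.12] [ 564.93 -182.93   67.09] [186.1  166.54 156.32]
0.75 [437.58 171.19] top 320 [511.97 -62.85  59.73] [506.25 -67.99  52.01] [518.29 -54.93  62.66] [139.58 120.44  53.04]
0.73 [440.61 249.69] top 298 [581.36 -54.15  59.41] [575.69 -59.48  52.02] [588.81 -46.34  62.76] [188.58 165.58  72.45]
[ 0.76  0.68 -0.7   1.86  0.59  0.82  1.32]
```

View pics/w3.png

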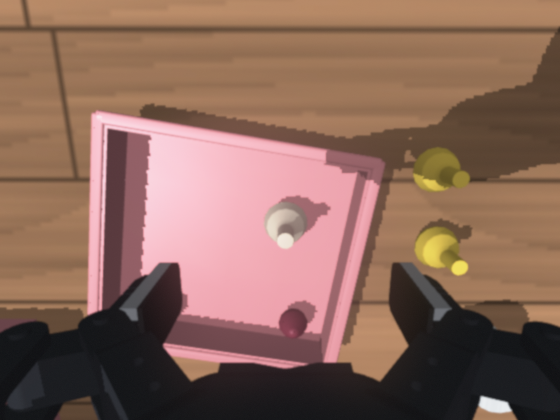

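```bash
cat > i.py <<'E'
from h import *
D=R.from_matrix(tool(np.array([0,0,-1.]),np.array([0,1.,0]))).as_rotvec()
r.move_to([559,-189,270],D);r.move_linear([559,-189,211]);st('at')
grab(30);st('grip');r.move_linear([559,-189,400],max_speed=250);st('lift')
P,o=capose(F,215,0);r.move_to(P,o);st('pre')
cap('wrist','w4.png')
E
python3 i.py
```

```text
at t19.4 pos [ 559.43 -189.    212.33] f [0.05 0.16 0.43] m [ 0.02 -0.02 -0.04] gap 85.5 ff 0.0 j7 1.32
grip t20.1 pos [ 559.13 -188.84  211.16] f [0.27 0.24 1.01] m [ 0.1   0.05 -0.01] gap 13.7 ff 26.670200808439404 j7 1.32
lift t21.0 pos [ 558.3  -189.24  398.41] f [-0.09  0.5  -0.59] m [-0.01  0.02 -0.01] gap 13.5 ff 26.231292905285954 j7 1.49
pre t22.4 pos [441.44 187.86 379.61] f [ 0.18  0.26 -1.19] m [-0.08  0.55 -0.02] gap 13.4 ff 26.252842959947884 j7 0.25
```

View pics/w4.png

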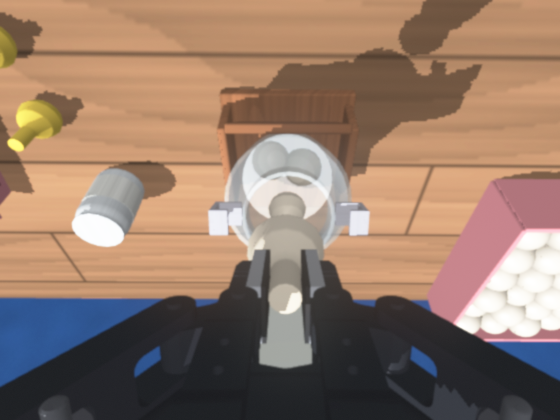

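```bash
cat > k.py <<'E'
from h import *
r.move_linear(capose(F,145,0)[0],max_speed=80);st('in')
if np.linalg.norm(r.sense()['force'])<15:
    release();st('rel');r.hold(.3);r.move_linear(capose(F,250,0)[0],max_speed=200);st('out')
    cap('wrist','w5.png');cap('side','s5.png')
    for q in viewer.landmark_of('side','lid_tab')[:1]+[]: print(px(q['point']))
E
python3 k.py;python3 -c "
import cv2,numpy as np
a=cv2.imread('pics/w5.png');b=cv2.imread('pics/s5.png')
b=cv2.resize(b[40:250,160:440],(560,420))
cv2.imwrite('pics/v5.png',cv2.resize(np.hstack([a,b]),(800,300)))"
```

```text
in t23.5 pos [475.72 189.38 319.68] f [-0.29 -0.17 -0.98] m [0.   0.56 0.  ] gap 13.2 ff 26.253784289583564 j7 0.06
rel t24.2 pos [475.75 189.22 319.34] f [ 0.33  0.19 -0.21] m [-0.03  0.5  -0.01] gap 85.6 ff 0.0 j7 0.06
out t25.2 pos [423.38 187.96 409.92] f [-0.32  0.67  0.44] m [-0.03  0.53 -0.04] gap 85.0 ff 0.0 j7 0.37
[262.92  69.09]
```

View pics/v5.png

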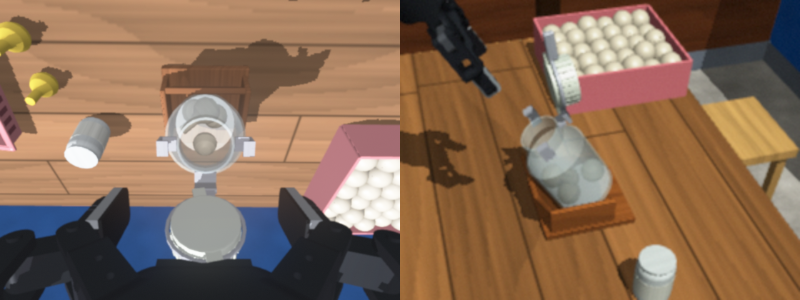

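```bash
python3 -c "
import cv2,numpy as np
a=cv2.imread('pics/w5.png')[110:260,210:370];b=cv2.imread('pics/s5.png')[85:195,210:320]
cv2.imwrite('pics/v6.png',np.hstack([cv2.resize(a,(427,400),interpolation=2),cv2.resize(b,(370,400),interpolation=2)]))"
```

```text
(no output)
```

View pics/v6.png

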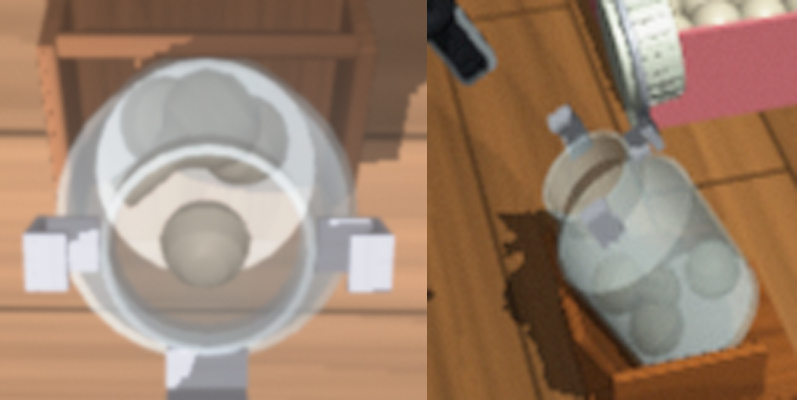

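```bash
cat > l.py <<'E'
from h import *
r.move_linear([450,188,550],max_speed=250)
r.move_to(*tabpose(F,2,.52,250));ci=viewer.camera_info('side');
K,Rm,t=map(np.array,(ci['camera_matrix'],ci['R'],ci['t']));p,o=tabpose(F,2,.52,0);c=K@(Rm@p+t);print('tab predicted px',c[:2]/c[2])
r.move_linear(tabpose(F,2,.52,155)[0]);st('at');grab(50);st('pinch')
swing(2.0,0,.52,0,10);swing(0,-.03,0,0,1)
E
python3 l.py
```

```text
tab predicted px [269.11  66.93]
at t27.5 pos [592.79 190.88 459.01] f [-0.28 -0.38 -0.44] m [ 0.03  0.02 -0.04] gap 85.8 ff 0.0 j7 0.68
pinch t28.2 pos [593.02 191.   457.65] f [0.64 0.81 0.72] m [ 0.26 -0.03 -0.05] gap 8.0 ff 49.803199768066406 j7 0.68
sw1 t28.6 pos [563.76 190.64 454.12] f [1.4  2.7  0.73] m [ 0.6  -0.47 -0.15] gap 7.8 ff 49.53124523162842 j7 0.65
sw5 t30.2 pos [466.43 189.67 396.81] f [-0.97  5.66  2.62] m [ 0.95 -0.01  0.04] gap 8.4 ff 50.60171127319336 j7 0.48
sw10 t32.0 pos [428.05 190.19 279.01] f [-16.32  -1.12  27.06] m [-0.12  0.68 -0.37] gap 8.3 ff 55.464152097702026 j7 -0.18
sw1 t32.2 pos [428.5  190.64 277.53] f [-31.04  -6.9   46.99] m [-1.01  1.1  -0.89] gap 8.2 ff 60.168246030807495 j7 -0.18
```

```bash
cat > m.py <<'E'
from h import *
release();r.move_linear(tabpose(F,0,0,235)[0],max_speed=200)
r.move_to(*capose(F,215,.76));r.move_linear(capose(F,146,.76)[0]);st('at')
grab(90);st('grip');turn(-.75);st('half');turn(-.7);st('full');turn(-.09);st('over')
release();r.move_linear(capose(F,240,-.75)[0],max_speed=200);st('out')
p,d,ci=cap('wrist','w7.png');cap('scene','c7.png')
m,J=F; c=(cloud(ci,d,d>0)-m)@J; c=c[(abs(c[:,2]-35.5)<6)&(np.hypot(c[:,0],c[:,1])<28)];print('cap plane',np.linalg.lstsq(np.c_[c[:,:2],np.ones(len(c))],c[:,2],rcond=None)[0]*[1000,1000,1])
K,Rm,t=map(np.array,(ci['camera_matrix'],ci['R'],ci['t']));v=K@(Rm@(m+J[:,2]*35.5)+t);print(v[:2]/v[2])
E
python3 m.py;python3 -c "
import cv2,numpy as np
a=cv2.imread('pics/w7.png');b=cv2.imread('pics/c7.png')
cv2.imwrite('pics/v7.png',cv2.resize(np.hstack([a,b]),(800,300)))"
```

```text
at t35.0 pos [474.79 189.78 320.37] f [ 0.25 -0.24  0.22] m [-0.02  0.54  0.01] gap 85.4 ff 0.0 j7 0.80
grip t35.3 pos [473.92 190.32 321.58] f [-8.78 -0.86  8.75] m [-0.08  1.25 -0.13] gap 61.3 ff 94.58833694458008 j7 0.80
half t36.1 pos [473.82 190.16 321.98] f [-0.17 -0.79  0.86] m [-0.03  0.59 -0.11] gap 61.3 ff 98.05891871452332 j7 0.05
full t36.8 pos [473.58 190.17 321.97] f [ 1.97 -1.52 -0.23] m [-1.25  0.48  1.62] gap 61.3 ff 98.0146336555481 j7 -0.64
over t37.0 pos [473.68 190.05 322.1 ] f [-2.47 -1.13  0.91] m [-0.14  0.68 -0.22] gap 61.1 ff 98.22221875190735 j7 -0.74
out t38.0 pos [428.39 188.1  401.38] f [-0.26  0.12  0.03] m [-0.05  0.51 -0.02] gap 85.6 ff 0.0 j7 -0.47
cap plane [-10.99  -4.18  36.82]
[284.48 219.11]
```

View pics/v7.png

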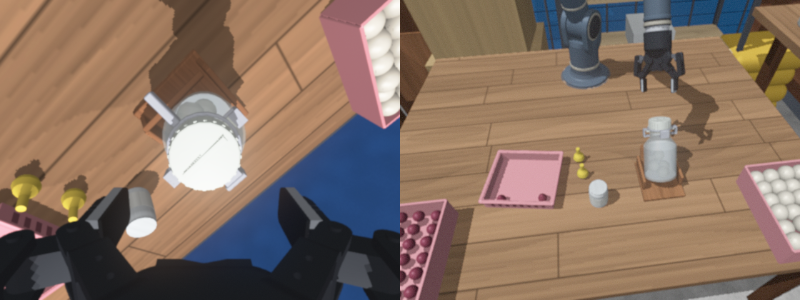

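```bash
cat > n.py <<'E'
from h import *
np.set_printoptions(precision=3,suppress=True)
m,J=F
def ang(p,ci):
    K,Rm,t=map(np.array,(ci['camera_matrix'],ci['R'],ci['t']))
    g=np.arange(-30,30,.15);X,Y=np.meshgrid(g,g);P=m+np.stack([X,Y,0*X+35.5],-1)@J.T
    c=(P@Rm.T+t)@K.T;uv=(c[...,:2]/c[...,2:]).astype(np.float32)
    im=cv2.remap(p,uv[...,0],uv[...,1],cv2.INTER_LINEAR).astype(float).min(2)
    im=cv2.morphologyEx(im,cv2.MORPH_BLACKHAT,np.ones((25,25)));im[np.hypot(X,Y)>26]=0
    k=im>max(15,.5*im.max());q=np.stack([X[k],Y[k]],1);vx,vy,x0,y0=cv2.fitLine(q.astype(np.float32),cv2.DIST_HUBER,0,.01,.01).ravel()
    return np.arctan2(vy,vx),k.sum(),np.array([x0,y0])
z=np.load('w1.npz');print('tight',ang(z['p'],dict(camera_matrix=z['K'],R=z['R'],t=z['t'])))
p,d,ci=cap('wrist');print('now',ang(p,ci))
E
python3 n.py
```

```text
tight (np.float32(-1.4436828), np.int64(1186), array([-2.42 ,  0.861], dtype=float32))
now (np.float32(-1.569428), np.int64(1474), array([ -1.785, -10.005], dtype=float32))
```

```bash
cat > o.py <<'E'
from h import *
from n import ang
def plane(d,ci):
    m,J=F; c=(cloud(ci,d,d>0)-m)@J; c=c[(abs(c[:,2]-35.5)<6)&(np.hypot(c[:,0],c[:,1])<28)];print('plane',np.linalg.lstsq(np.c_[c[:,:2],np.ones(len(c))],c[:,2],rcond=None)[0]*[1000,1000,1])
plane(z['d'],dict(camera_matrix=z['K'],R=z['R'],t=z['t']))
r.move_to(*capose(F,215,-.4));r.move_linear(capose(F,146,-.4)[0]);grab(100);st('grip')
P=np.array(r.sense()['eef_pos']);r.move_linear(P-2*F[1][:,2],max_speed=20);st('press')
for k in range(4): turn(-.05);st('t%d'%k)
release();r.move_linear(capose(F,255,-.6)[0],max_speed=200);r.move_to(*capose(F,290,0))
p,d,ci=cap('wrist');print('now',ang(p,ci));plane(d,ci);st('end')
E
python3 o.py
```

```text
tight (np.float32(-1.4436828), np.int64(1186), array([-2.42 ,  0.861], dtype=float32))
now (np.float32(-1.5689772), np.int64(1356), array([-1.8  ,  8.745], dtype=float32))Traceback (most recent call last):
  File "o.py", line 5, in <module>
    plane(z['d'],dict(camera_matrix=z['K'],R=z['R'],t=z['t']))
          ^
NameError: name 'z' is not defined
```

```bash
sed -i 's/^from n import ang/from n import ang,z/' o.py; python3 o.py
```

```text
tight (np.float32(-1.4436828), np.int64(1186), array([-2.42 ,  0.861], dtype=float32))
now (np.float32(-1.5685258), np.int64(1534), array([-1.845,  1.051], dtype=float32))
plane [ 1.981 -2.512 36.198]
grip t39.6 pos [474.763 189.738 321.511] f [-4.46  -1.314  5.153] m [-0.135  0.576 -0.136] gap 61.2 ff 106.27586245536804 j7 -0.37
press t39.8 pos [474.824 190.177 321.393] f [-10.462  -4.605  12.022] m [-0.602  0.823 -0.412] gap 61.5 ff 106.95029497146606 j7 -0.37
t0 t40.1 pos [474.345 190.246 321.812] f [-2.663 -1.988  1.614] m [-0.827  0.585  0.935] gap 61.0 ff 109.87915992736816 j7 -0.42
t1 t40.3 pos [474.057 190.366 321.828] f [-1.275 -1.573  0.315] m [-1.651  0.539  2.336] gap 61.3 ff 109.55849647521973 j7 -0.46
t2 t40.6 pos [473.782 190.539 321.72 ] f [ 1.532 -1.423  0.288] m [-2.58   0.371  3.704] gap 61.1 ff 109.47499394416809 j7 -0.51
t3 t40.8 pos [475.483 189.447 322.651] f [ 2.175 -4.88   3.422] m [-2.291 -0.535  1.911] gap 61.1 ff 110.17394185066223 j7 -0.56
now (np.float32(-1.5467991), np.int64(1267), array([ -1.275, -10.755], dtype=float32))
plane [-18.239  -2.522  37.103]
end t42.8 pos [403.417 187.982 444.318] f [-0.06   0.03   0.082] m [ 0.     0.556 -0.013] gap 85.4 ff 0.0 j7 0.64
```

```bash
sed -i '/^plane(z/,/^for k/d' o.py; sed -i '/^release/,$d' o.py
cat > o2.py <<'E'
from o import *
r.move_to(*tabpose(F,0,0,225));r.move_linear(tabpose(F,0,0)[0]);grab(60);st('pinch')
for q in(-.02,-.04,-.06):
    r.move_linear(tabpose(F,q,0)[0],max_speed=40);st('press')
    if np.linalg.norm(r.sense()['force'])>60: break
r.hold(.3);release();r.move_linear(tabpose(F,0,0,235)[0],max_speed=200);r.move_to(*capose(F,290,0))
for k in range(2): p,d,ci=cap('wrist','w9.png');print('now',ang(p,ci));plane(d,ci)
st('end')
E
python3 o2.py
```

```text
tight (np.float32(-1.4436828), np.int64(1186), array([-2.42 ,  0.861], dtype=float32))
now (np.float32(-1.5471139), np.int64(1261), array([-1.393, -9.356], dtype=float32))
pinch t44.8 pos [428.218 189.394 277.757] f [0.065 3.84  0.238] m [0.503 0.59  0.115] gap 7.8 ff 59.981226325035095 j7 -0.19
press t45.0 pos [429.17  189.414 275.873] f [-3.004  2.655  3.057] m [0.533 0.289 0.142] gap 7.9 ff 60.55179476737976 j7 -0.19
press t45.3 pos [429.257 189.831 274.997] f [-14.773  -1.265  20.412] m [-0.228  0.608 -0.398] gap 7.7 ff 63.695629835128784 j7 -0.20
press t45.5 pos [429.564 190.21  274.034] f [-24.697  -4.619  35.262] m [-0.829  0.916 -0.74 ] gap 8.0 ff 66.90056204795837 j7 -0.20
now (np.float32(-1.5559887), np.int64(632), array([-2.506,  3.868], dtype=float32))
plane [ 1.335 -3.162 36.216]
now (np.float32(-1.5419701), np.int64(587), array([-2.175, -2.745], dtype=float32))
plane [ 1.606 -3.388 36.218]
end t47.9 pos [402.956 187.647 442.668] f [0.16  0.379 0.102] m [-0.017  0.539 -0.02 ] gap 85.2 ff 0.0 j7 0.67
```

```bash
python3 -c "
import cv2,numpy as np
f=lambda n:cv2.resize(cv2.imread('pics/'+n)[95:255,225:365],(395,450),interpolation=2)
cv2.imwrite('pics/v9.png',np.hstack([f('w1.png'),f('w9.png')]))"
```

```text
(no output)
```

View pics/v9.png

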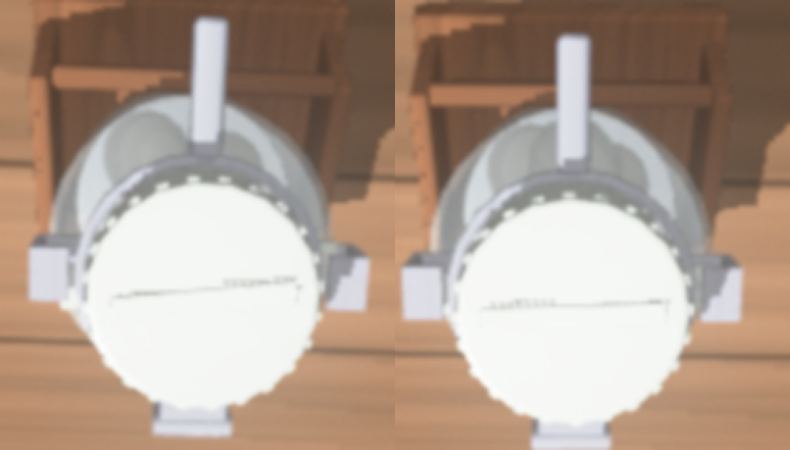

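```bash
python3 -c "
from station import order;print(order.hand_in())"
```

```text
the job is handed in; nothing more can be done
None
```

The garlic is in the jar, the lid is fully shut again and the cap is tight against its stop; I handed the job in at about 48 s of the 72 s limit.

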